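# Set and lock the hold-down of a board fixture

## Task

Push the spindle of the board fixture gently down until its rubber foot presses lightly on the circuit board and stays there. Then run the blue knurled lock nut down, clockwise seen from above, against the steel washer below it and tighten it to about half a newton metre without overtightening it (1 N m is too much), so that the setting is locked. The board must stay in its nest with the foot on it, never pressed harder than 20 N, and the other things on the bench must not be disturbed.

Things in the scene. Friction and masses are not known exactly. Their poses are not given: they have to be found in the camera images.
- stand: board fixture, fixed: grey base 136x92x12 mm, black board nest, aluminium column (26x44 mm, on its +x side) and 30 mm wide arm, top 80 mm above the bench, ending in a 42 mm disc over the board with an upright brass threaded boss (27 mm diameter, top at 119 mm). Above 80 mm there are only washer, boss, nut and spindle. Origin: on the bench, on the boss axis; z up along the axis
- shoulder: steel washer ring, 41 mm diameter, round the boss: the seat of the lock nut. Its top lies 90.7 to 93.3 mm above the bench and differs from fixture to fixture. Origin: on the axis at the arm's top (80 mm above the bench), fixed to the stand
- lock_nut: blue knurled round nut on the boss thread, 44 mm diameter, 24 mm high. Origin: centre of its underside. Clockwise from above lowers it 6 mm a turn; it starts 0.4 to 3.9 rad of turn above the washer. Running torque 0.04 N m; from the washer on it rises about 0.6 N m per rad, by friction: the nut stays as tight as left. A hand that stops from a fast turn springs back and feels less: turn slowly
- nut_center (a point): centre of the lock nut, on the axis, half-way up (12 mm above its underside), the place to grasp it across its 44 mm diameter from above at any yaw. The spindle head, 20 mm in diameter, stands on the axis above it: its top is 28 mm above the nut's centre when the foot is on the board.
- spindle: plain steel spindle, 10 mm diameter, through the boss, with a black round head on top; slides along the vertical axis only. Pushing it down takes about 5 N, and it stays where it is left. Origin: on the axis at the level of the foot's underside (relaxed).
- spindle_top (a point): centre of the flat top of the spindle's black head (20 mm diameter, 10 mm high), the place to push down on; 102 mm above the foot's underside. It starts 6 to 16 mm above the height at which the foot meets the board.
- foot: black rubber foot at the lower end of the spindle, 13 mm diameter, sprung: 5 N per mm of further push after it meets the board, 4.5 mm at most; on letting go the spindle springs back a little until the foot presses with 7 N or less. Origin: centre of its underside
- board: green circuit board 42x62 mm, 2 mm thick where the foot meets it, lying loose in the nest with about 2 mm of play; its top is 30 mm above the bench. Origin: centre of its underside
- kapton: amber tape roll lying flat, 66 mm diameter, 19 mm high; a bystander, origin at the centre of its underside
- tip_tin: black cup with brass wool, 68 mm diameter, 40 mm high; a bystander, origin at the centre of its underside
- flux_bottle: small brown bottle with a black cap, 29 mm diameter, 84 mm high; a bystander, origin at the centre of its underside
- driver: red precision screwdriver lying flat, 154 mm long, 9 mm thick; a bystander, origin at the centre of its underside

How it is judged:
On the way, in this order (a step that is already met when the one before it is completed fails the run):
1. the rubber foot presses on the board, while the nut is still off the washer (contact force between foot and board above 1.5 N and contact force between lock_nut and shoulder below 3 N), for 0.3 s.
2. the lock nut is tight on the washer, the foot still on the board (contact force between foot and board above 1.5 N and contact force between lock_nut and shoulder above 18 N), for 0.2 s.
At the end, for the whole second after the job is handed in: The foot presses on the board with more than 1.5 N; the lock nut presses on the washer with 18 to 68 N (tightened to about 0.25 to 0.9 N m) and stands still; the board lies in its nest, within 6 mm of where it was (all of step 2 and contact force between lock_nut and shoulder below 68 N and z of board in the frame of stand below 0.032 m and distance of board from where it was at the start of the episode below 0.006 m and angular speed of lock_nut below 0.1 rad/s); the robot touches nothing.
It fails at once if the foot presses on the board with more than 20 N (contact force between foot and board above 20 N).
It fails at once if the lock nut presses on the washer with more than 90 N (about 1.2 N m) (contact force between lock_nut and shoulder above 90 N).
It fails at once if a bystander is moved by more than 30 mm (distance of any of kapton, tip_tin, flux_bottle, driver from where it was at the start of the episode above 0.03 m).
It also fails if it takes over 72 s, if anything falls off the work surface, if the arm or the gripper's body presses on something with over 40 N, if the wrist force passes 120 N, or if a joint passes its speed limit or range.

## Robot

A 7-joint arm with a two-finger parallel gripper is mounted at the origin on a cart in front of the work surface, level with it; the furniture and walls round the work are solid. World frame = base frame: x ahead of the robot, y to its left, z up, the work surface at z = 0. Lengths are in m, angles in rad, forces in N, time in s.
With the tool pointing down it reaches from about 0.425 to 0.875 m from the base axis. Payload 4.7 kg.
Tool frame: the origin (TCP) lies at the very end of the fingers, on their centre line; the grasp point (between the pads) lies 19 mm behind it; z points along the fingers, y is the line along which they close (so a half turn about z gives the same grasp; the last joint's range is limited). The gripper opens to 85 mm and grips with 20 to 120 N. Pads are 22 mm wide; open, the fingers measure 114 mm over their backs; the gripper's body (76 mm by 85 mm) begins 54 mm behind the grasp point. The pads swing forward as they close: fully open they stand 13 mm farther back than shut.
Start: joints at [1.24, 0.321, -0.07, 1.45, 0.023, 1.371, -0.057], TCP at [0.22, -0.612, 0.231] pointing down, gripper open.
Joint ranges: [-2.86, 2.86], [-0.3, 2.09], [-1.38, 1.24], [0.06, 2.45], [-1.56, 4.7], [0.09, 2.05], [-2.69, 2.69]. Speed limits (rad/s): [2.57, 2.57, 3.14, 3.14, 3.14, 3.14, 3.14].

## Interface

Orientations are given as a unit quaternion [x, y, z, w].
In Python, from rig import robot, cams, job gives the robot as it stands.
- The arm moves only by the tool drive_tool, never from a script. Its argument "deltas" is text: rows parted by semicolons, each of 5 numbers parted by spaces: the closure, from -1 (fully open) to 1 (shut), then the shift along the tool's x, y, z in m, then the turn about the tool's z in degrees. In form: hand dx dy dz yaw; .... A call has 1 to 8 rows; each row is the pose to reach, as a shift and turn from the pose commanded when the call began, along the tool's axes at that moment; what a row does not reach only later rows make up. A row lasts 1/10 s, in which the tool goes at most 50 mm and 8.59 degrees, less where a joint would pass 70% of its speed; a pose out of reach is approached as far as the arm can. A call with a gripper value outside its range is refused whole. The fingers move at their own pace and stop on an object; the grip force is fixed at half the most. Time passes only in rows, so rows that repeat a pose let the fingers close. It gives the time, the measured TCP pose, the force, the opening and the grip force at its end, in the units of the state.
- robot.observe(): the state, without advancing time (a new reading comes with each control period).
- cams.snapshot(name): name is "side" or "top" or "wrist"; returns the picture (420x560x3 uint8, red, green, blue); there is no depth.
- cams.camera_info(name): a dict with "camera_matrix" (3x3 intrinsics, pixels), "T" (4x4, takes a point from camera to world coordinates). Camera axes: x right, y up, looking along -z (the intrinsics and any distortion apply to the point x, -y, -z); pixel columns grow to the right and rows downward; lengths in m; the calibration is good to about 2 mm. The wrist camera is an equidistant fisheye: a pixel r from the principal point sees the ray r / f radians off the axis. A picture is of the moment at which its call begins: read the wrist's pose just before it. camera_info takes no time and is no camera call; for the wrist camera it gives the pose at the moment of the call.
- job.close_job(): hands the job in; it is judged then, once.
The state is a dict: "t": time; "qpos": joint angles; "dq": joint speeds; "tau": joint torques, N m; "tool_pos": TCP position; "tool_rot": TCP orientation; "force": force on the tool from outside, world axes, zero at the start; "moment": the same for the moment, N m; "width": finger opening in m; "grasp_force": force on a finger pad.
Only numpy, scipy, OpenCV 4.12 (cv2) and the standard library are available. Lean on these libraries where they do the work, as an engineer would, in place of code of your own. Each camera call takes 0.05 s, during which the arm holds its last target. There are 200 camera calls.

## Working session

There is one attempt and no reset: what is moved stays moved. The work goes in short steps, Python scripts to look and compute and a tool call to move; the robot and the scene stay as the last step left them, time stands still between calls to the robot, and variables do not carry over. Pictures are saved under pics/ and viewed, at most 10 in all, crops included, and the job is handed in when it is done.

Besides the shell and the picture viewer there is one more tool, called after "Emit:" by a JSON object that holds its "method" and its "body". drive_tool: Moves the arm, as the interface text tells. Its arguments: {"type":"object","properties":{"deltas":{"type":"string"}},"required":["deltas"]}

```bash
mkdir -p pics
python3 - <<'E'
from rig import robot,cams,job
import cv2,numpy as np
np.set_printoptions(precision=4,suppress=True)
s=robot.observe();print(s)
for n in("top","side"):
    cv2.imwrite(f"pics/{n}0.png",cams.snapshot(n)[...,::-1]);i=cams.camera_info(n);print(n,i)
E
```

```text
{'t': 0.0, 'qpos': array([ 1.2401,  0.3219, -0.0701,  1.4517,  0.0226,  1.3707, -0.0569]), 'dq': array([-0.    ,  0.0012, -0.0027, -0.0005,  0.0003, -0.0012, -0.0017]), 'tau': array([  0.0009, -49.3577,  -0.3819, -31.4333,   0.0129,   0.0113,
        -0.    ]), 'tool_pos': array([ 0.2195, -0.6113,  0.2302]), 'tool_rot': array([ 0.9852,  0.1716, -0.0002, -0.0009]), 'force': array([ 0.115 ,  0.231 , -0.5633]), 'moment': array([-0.0121,  0.02  ,  0.0226]), 'grasp_force': 0.0, 'width': 0.08539435993859898}
top {'camera_matrix': array([[469.2626,   0.    , 268.4326],
       [  0.    , 469.2626, 212.8085],
       [  0.    ,   0.    ,   1.    ]]), 'T': array([[ 0.0223,  0.9982, -0.0564,  0.4769],
       [-0.9998,  0.0223, -0.0003, -0.3287],
       [ 0.001 ,  0.0564,  0.9984,  1.0295],
       [ 0.    ,  0.    ,  0.    ,  1.    ]])}
side {'camera_matrix': array([[441.1497,   0.    , 285.0012],
       [  0.    , 441.1497, 208.9726],
       [  0.    ,   0.    ,   1.    ]]), 'T': array([[ 0.9793,  0.0763, -0.1878,  0.3537],
       [-0.2016,  0.4615, -0.864 , -1.0245],
       [ 0.0207,  0.8839,  0.4673,  0.5243],
       [ 0.    ,  0.    ,  0.    ,  1.    ]])}
```

View pics/top0.png

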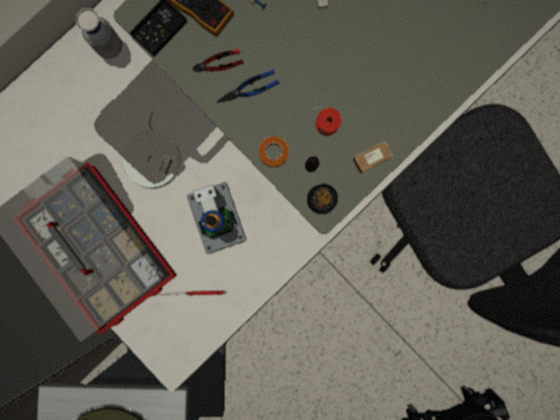

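View pics/side0.png

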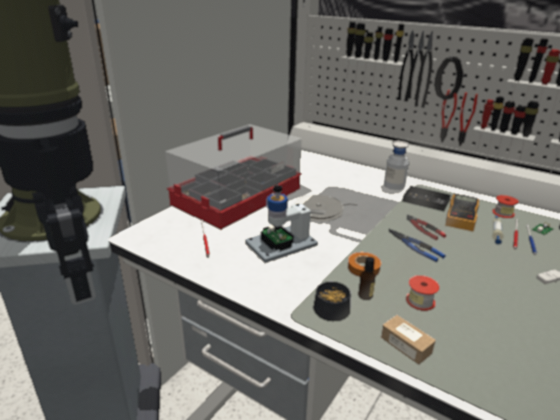

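The top view shows the fixture near (215,220), with the head on it. In the side view the nut is near (277,207) and the head near (278,190). I'll zoom in on both next.

Run:
```python
import cv2,numpy as np
a=cv2.imread("pics/top0.png")[170:270,165:265];b=cv2.imread("pics/side0.png")[170:270,230:330]
f=lambda i:cv2.resize(i,(400,400),interpolation=cv2.INTER_CUBIC)
cv2.imwrite("pics/crop.png",np.hstack([f(a),f(b)]))
```

```text
(no output)
```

View pics/crop.png

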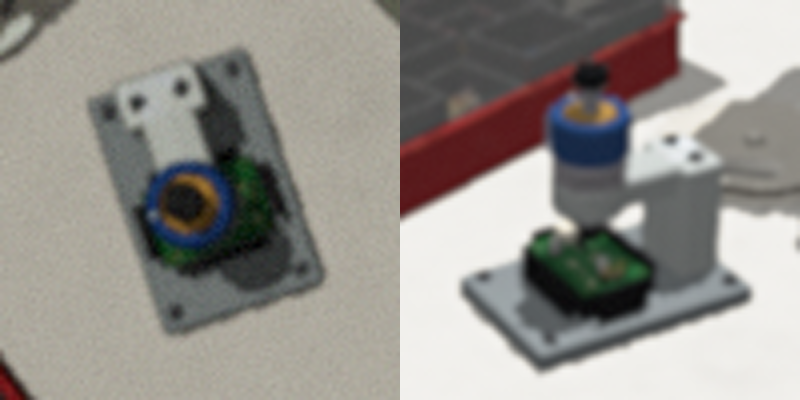

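```bash
cat > h.py <<'E'
import numpy as np
from rig import robot,cams
np.set_printoptions(precision=4,suppress=True)
def ray(i,u,v):
    K=i["camera_matrix"];T=i["T"];d=np.linalg.inv(K)@[u,v,1];d=T[:3,:3]@[d[0],-d[1],-d[2]];return T[:3,3],d/np.linalg.norm(d)
def tri(*rs):
    A=sum(np.eye(3)-np.outer(d,d) for o,d in rs);b=sum((np.eye(3)-np.outer(d,d))@o for o,d in rs);return np.linalg.solve(A,b)
def at(r,z): o,d=r;return o+d*(z-o[2])/d[2]
E
python3 - <<'E'
from h import *
t,s=cams.camera_info("top"),cams.camera_info("side")
print("head",tri(ray(t,211,220.5),ray(s,278,187.8)))
print("nut c",tri(ray(t,212.5,221),ray(s,277.5,203.3)))
for z in(.137,.15): print(at(ray(t,211,220.5),z),at(ray(s,278,187.8),z))
print("nut top plane",at(ray(t,212.3,220.8),.12))
from scipy.spatial.transform import Rotation as R
r=R.from_quat(robot.observe()["tool_rot"]).as_matrix();print(r)
E
```

```text
head [ 0.5114 -0.2201  0.1398]
nut c [ 0.5115 -0.2185  0.1033]
[ 0.5102 -0.2195  0.137 ] [ 0.5139 -0.2144  0.137 ]
[ 0.5097 -0.2211  0.15  ] [ 0.5086 -0.2416  0.15  ]
nut top plane [ 0.5103 -0.2199  0.12  ]
[[ 0.9411  0.338  -0.0007]
 [ 0.338  -0.9411  0.0017]
 [-0.0001 -0.0018 -1.    ]]
```

Emit:
{"method": "drive_tool", "body": {"deltas": "1 0.203 -0.135 0 0;1 0.203 -0.135 0 0;1 0.407 -0.27 0 0;1 0.407 -0.27 0 0;1 0.407 -0.27 0 0;1 0.407 -0.27 0 0;1 0.407 -0.27 0 0;1 0.407 -0.27 0 0"}}

```text
t: 0.9
tool_pos: [0.4593, -0.2891, 0.2311]
tool_rot: [0.985, 0.171, -0.0, 0.0]
force: [0.4, -0.6, 0.4]
width: 0.0
grasp_force: 0.0
```

Emit:
{"method": "drive_tool", "body": {"deltas": "1 0 0 0 0;1 0 0 0 0;1 0 0 0 0;1 0 0 0 0"}}

```text
t: 1.3
tool_pos: [0.4575, -0.2926, 0.231]
tool_rot: [0.985, 0.17, -0.0, 0.0]
force: [-0.3, -0.3, -0.2]
width: -0.0001
grasp_force: 0.0
```

Run:
```python
from h import *
import cv2
s=robot.observe();i=cams.camera_info("wrist");print(s["qpos"],s["tool_pos"],i)
cv2.imwrite("pics/w1.png",cams.snapshot("wrist")[...,::-1])
```

```text
[ 0.8373  0.1112 -0.3412  1.7083  0.0388  1.3291 -0.7404] [ 0.4575 -0.2926  0.231 ] {'camera_matrix': array([[325.1923,   0.    , 277.5322],
       [  0.    , 325.1923, 206.0172],
       [  0.    ,   0.    ,   1.    ]]), 'T': array([[ 0.3348,  0.8985,  0.2838,  0.5287],
       [-0.9423,  0.3193,  0.1007, -0.2676],
       [-0.0001, -0.3011,  0.9536,  0.3736],
       [ 0.    ,  0.    ,  0.    ,  1.    ]])}
```

View pics/w1.png

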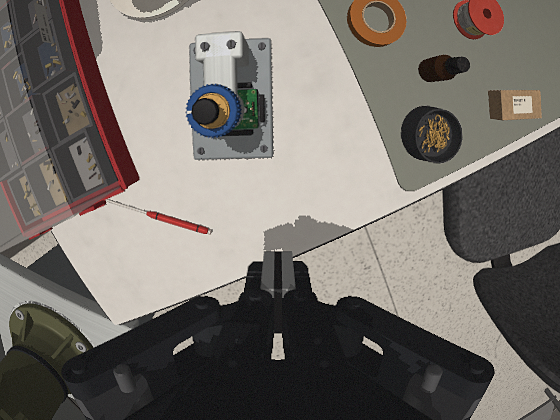

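The wrist view shows the head top at about (206,110), and the blue nut ring centred near (213,110). The area around the boss is clear; the driver and box are off to the left.

```bash
cat >> h.py <<'E'
def fray(i,u,v):
    K=i["camera_matrix"];T=i["T"];a=np.array([u-K[0,2],v-K[1,2]])/K[0,0];r=np.linalg.norm(a);d=np.array([a[0]/r*np.sin(r),-a[1]/r*np.sin(r),-np.cos(r)]);return T[:3,3],T[:3,:3]@d
E
python3 - <<'E'
from h import *
import cv2
i=cams.camera_info("wrist");t=cams.camera_info("top")
im=cv2.imread("pics/w1.png")[60:160,160:262]
b,g,r=[im[...,k].astype(int) for k in range(3)]
m=((b>g+40)&(b>r+60)).astype(np.uint8)
c=max(cv2.findContours(m,cv2.RETR_EXTERNAL,cv2.CHAIN_APPROX_NONE)[0],key=cv2.contourArea);print("blue box",cv2.boundingRect(c),cv2.minEnclosingCircle(c))
d=(im.max(2)<60).astype(np.uint8);n,l,st,ce=cv2.connectedComponentsWithStats(d)
print(st,ce+[160,60])
for u,v in((206,110),):
    for z in(.138,.143,.148): print(z,at(fray(i,u,v),z))
    print(tri(fray(i,u,v),ray(t,211,220.5)))
for z in(.11,.116,.12):print(z,at(fray(i,213.5,110.5),z))
E
```

```text
blue box (26, 25, 51, 51) ((50.0, 49.0), 26.419788360595703)
[[   0    0  102  100 8876]
 [  77   22   16    7   81]
 [  56   25    2    1    2]
 [  61   25    1    1    1]
 [  64   27    3    1    3]
 [  68   28    2    3    4]
 [  78   29   10   15   64]
 [  62   29   40   47  471]
 [  50   32    2    1    2]
 [  71   32    3    1    3]
 [  42   34    2    2    2]
 [  73   34    9   28   60]
 [  32   37   27   28  582]
 [  91   44    1    1    1]
 [  69   47    1    1    1]
 [  83   55    3    3    5]
 [  66   61    1    1    1]
 [  81   60    1    3    3]
 [  83   60    5    4   13]
 [  88   60    1    1    1]
 [  64   63    2    2    2]
 [  75   63    2    2    4]
 [  62   65    1    1    1]
 [  49   69    1    1    1]
 [  51   69    1    1    1]
 [  54   68    3    1    3]
 [  46   76    1    1    1]
 [  58   76    1    1    1]
 [  40   88    1    3    3]
 [  42   89    3    5    5]
 [  40   92    1    2    2]] [[208.0416 109.1164]
 [244.0741  84.9506]
 [216.5     85.    ]
 [221.      85.    ]
 [225.      87.    ]
 [228.25    89.    ]
 [243.0156  94.0781]
 [247.8896 120.4883]
 [210.5     92.    ]
 [232.      92.    ]
 [202.5     94.5   ]
 [237.8833 106.9667]
 [204.8247 110.878 ]
 [251.     104.    ]
 [229.     107.    ]
 [244.4    116.2   ]
 [226.     121.    ]
 [241.     121.    ]
 [244.8462 121.3846]
 [248.     120.    ]
 [224.5    123.5   ]
 [235.5    123.5   ]
 [222.     125.    ]
 [209.     129.    ]
 [211.     129.    ]
 [215.     128.    ]
 [206.     136.    ]
 [218.     136.    ]
 [200.     149.    ]
 [203.     151.    ]
 [200.     152.5   ]]
0.138 [ 0.5101 -0.219   0.138 ]
0.143 [ 0.5105 -0.2201  0.143 ]
0.148 [ 0.5109 -0.2211  0.148 ]
[ 0.5102 -0.2197  0.1405]
0.11 [ 0.5094 -0.2194  0.11  ]
0.116 [ 0.5098 -0.2205  0.116 ]
0.12 [ 0.5101 -0.2212  0.12  ]
```

Emit:
{"method": "drive_tool", "body": {"deltas": "1 0.037 -0.025 0 0;1 0.074 -0.0507 0 0;1 0.074 -0.0507 0 0;1 0.074 -0.0507 0.03 0;1 0.074 -0.0507 0.064 0;1 0.074 -0.0507 0.064 0;1 0.074 -0.0507 0.064 0;1 0.074 -0.0507 0.064 0"}}

```text
t: 2.15
tool_pos: [0.512, -0.2191, 0.1692]
tool_rot: [0.985, 0.171, 0.001, 0.001]
force: [0.4, 0.1, 0.5]
width: 0.0003
grasp_force: 0.0
```

Run:
```python
from h import *
s=robot.observe();print(s["qpos"],s["tool_pos"],s["force"],s["dq"])
```

```text
[ 0.7274  0.1863 -0.4126  1.7577  0.0798  1.2111 -0.9336] [ 0.512  -0.2191  0.1692] [0.4155 0.1441 0.5016] [-0.0031 -0.0073 -0.0018 -0.0071  0.0019 -0.0032 -0.0031]
```

Emit:
{"method": "drive_tool", "body": {"deltas": "1 0 0 0.01 0;1 0 0 0.018 0;1 0 0 0.02 0;1 0 0 0.021 0;1 0 0 0.022 0;1 0 0 0.023 0;1 0 0 0.024 0;1 0 0 0.024 0"}}

```text
t: 2.95
tool_pos: [0.5113, -0.2183, 0.1439]
tool_rot: [0.985, 0.172, 0.0, 0.0]
force: [-0.2, 0.8, 3.7]
width: -0.0
grasp_force: 1.6
```

Emit:
{"method": "drive_tool", "body": {"deltas": "1 0 0 0.001 0;1 0 0 0.002 0;1 0 0 0.003 0;1 0 0 0.004 0;1 0 0 0.005 0;1 0 0 0.006 0;1 0 0 0.007 0;1 0 0 0.007 0"}}

```text
t: 3.75
tool_pos: [0.5113, -0.2183, 0.1361]
tool_rot: [0.985, 0.172, 0.0, 0.0]
force: [0.6, -0.9, 3.2]
width: -0.0002
grasp_force: 1.6
```

Emit:
{"method": "drive_tool", "body": {"deltas": "1 0 0 0.001 0;1 0 0 0.002 0;1 0 0 0.003 0;1 0 0 0.0035 0;1 0 0 0.004 0;1 0 0 0.004 0"}}

```text
t: 4.35
tool_pos: [0.5113, -0.2183, 0.1323]
tool_rot: [0.985, 0.172, 0.0, 0.0]
force: [0.4, 0.0, 4.4]
width: 0.0001
grasp_force: 2.0
```

Emit:
{"method": "drive_tool", "body": {"deltas": "1 0 0 0.0005 0;1 0 0 0.001 0;1 0 0 0.001 0"}}

```text
t: 4.65
tool_pos: [0.5113, -0.2183, 0.1316]
tool_rot: [0.985, 0.172, 0.0, 0.0]
force: [0.1, 0.2, 5.8]
width: 0.0
grasp_force: 2.9
```

Emit:
{"method": "drive_tool", "body": {"deltas": "1 0 0 0.0005 0;1 0 0 0.001 0;1 0 0 0.001 0"}}

```text
t: 4.95
tool_pos: [0.5114, -0.2183, 0.1311]
tool_rot: [0.985, 0.172, 0.0, 0.0]
force: [-1.3, 0.6, 9.0]
width: 0.0001
grasp_force: 4.2
```

Emit:
{"method": "drive_tool", "body": {"deltas": "1 0 0 0.0005 0;1 0 0 0.001 0;1 0 0 0.001 0"}}

```text
t: 5.25
tool_pos: [0.5114, -0.2183, 0.1306]
tool_rot: [0.985, 0.172, 0.0, 0.0]
force: [-1.7, 1.2, 11.1]
width: -0.0001
grasp_force: 5.4
```

Emit:
{"method": "drive_tool", "body": {"deltas": "1 0 0 0.0005 0;1 0 0 0.001 0;1 0 0 0.0015 0;1 0 0 0.0015 0;1 0 0 0.0015 0;1 0 0 0.0015 0"}}

```text
t: 5.85
tool_pos: [0.5114, -0.2183, 0.1298]
tool_rot: [0.985, 0.172, 0.0, 0.001]
force: [-3.9, 0.9, 14.8]
width: 0.0001
grasp_force: 7.3
```

Emit:
{"method": "drive_tool", "body": {"deltas": "1 0 0 -0.003 0;1 0 0 -0.015 0;1 0 0 -0.05 0;-1 0 0 -0.05 -8;-1 0 0 -0.05 -16;-1 0 0 -0.05 -24;-1 0 0 -0.05 -32;-1 0 0 -0.05 -40"}}

```text
t: 6.65
tool_pos: [0.5105, -0.2182, 0.1774]
tool_rot: [0.866, 0.501, -0.001, -0.001]
force: [0.8, 0.2, 0.6]
width: 0.0725
grasp_force: 0.0
```

Run:
```python
from h import *
s=robot.observe();print(s["qpos"],s["tool_pos"],s["force"],s["moment"])
```

```text
[ 0.7841  0.1857 -0.4763  1.7464  0.0898  1.2326 -0.2374] [ 0.5105 -0.2182  0.1774] [0.7853 0.1983 0.5817] [-0.0306 -0.0008  0.0291]
```

Emit:
{"method": "drive_tool", "body": {"deltas": "-1 0 0 0 -8.5;-1 0 0 0 -17;-1 0 0 0 -25.5;-1 0 0 0 -34;-1 0 0 0 -42.5;-1 0 0 0 -51;-1 0 0 0 -59.5;-1 0 0 0 -68"}}

```text
t: 7.45
tool_pos: [0.5105, -0.2182, 0.1774]
tool_rot: [0.438, 0.899, -0.0, -0.001]
force: [0.2, -0.3, 0.0]
width: 0.0856
grasp_force: 0.0
```

Emit:
{"method": "drive_tool", "body": {"deltas": "-1 0 0 0 -8.5;-1 0 0 0 -17;-1 0 0 0 -25.5;-1 0 0 0 -34;-1 0 0 0 -42.5;-1 0 0 0 -51;-1 0 0 0 -59.5;-1 0 0 0 -68"}}

```text
t: 8.25
tool_pos: [0.5105, -0.2182, 0.1775]
tool_rot: [-0.14, 0.99, 0.0, -0.001]
force: [-0.1, 0.1, -0.6]
width: 0.085
grasp_force: 0.0
```

Emit:
{"method": "drive_tool", "body": {"deltas": "-1 0 0 0 -8.5;-1 0 0 0 -17;-1 0 0 0 -17;-1 0 0 0 -17;-1 0 0 0 -17"}}

```text
t: 8.75
tool_pos: [0.5109, -0.2183, 0.1777]
tool_rot: [-0.281, 0.96, 0.0, -0.0]
force: [0.0, 0.0, 0.8]
width: 0.0851
grasp_force: 0.0
```

Run:
```python
from h import *
import cv2
from scipy.spatial.transform import Rotation as R
s=robot.observe();print(s["qpos"],s["tool_pos"],s["force"],s["moment"])
print(R.from_quat(s["tool_rot"]).as_matrix())
i=cams.camera_info("wrist");print(i["T"]);np.save("T2.npy",i["T"])
cv2.imwrite("pics/w2.png",cams.snapshot("wrist")[...,::-1])
```

```text
[ 1.0257  0.2268 -0.7568  1.7383  0.164   1.2417  2.3682] [ 0.5109 -0.2183  0.1777] [0.0404 0.01   0.803 ] [ 0.0199 -0.0131 -0.0208]
[[-0.8424 -0.5389 -0.0004]
 [-0.5389  0.8424  0.    ]
 [ 0.0003  0.0002 -1.    ]]
[[-0.5387 -0.8038 -0.2525  0.445 ]
 [ 0.8425 -0.5138 -0.1618 -0.2604]
 [ 0.0003 -0.2999  0.954   0.3204]
 [ 0.      0.      0.      1.    ]]
```

View pics/w2.png

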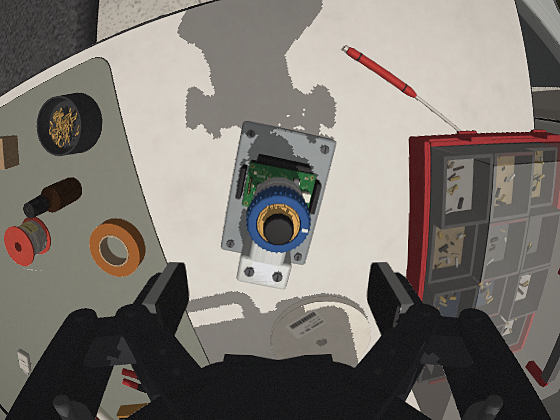

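The wrist view shows the head at about (278,230), centred between the open fingers at u≈277. The foot is down on the board and the space round the nut is clear.

Run:
```python
from h import *
import cv2
i=cams.camera_info("wrist")
im=cv2.imread("pics/w2.png")[160:270,220:340]
b,g,r=[im[...,k].astype(int) for k in range(3)]
m=((b>g+40)&(b>r+60)).astype(np.uint8)
c=max(cv2.findContours(m,cv2.RETR_EXTERNAL,cv2.CHAIN_APPROX_NONE)[0],key=cv2.contourArea);print("blue",cv2.boundingRect(c),cv2.minEnclosingCircle(c))
print(at(fray(i,278,230),.1305))
R=i["T"];p=np.array([.5109,-.2183,.1305])
```

```text
blue (27, 36, 63, 57) ((57.874629974365234, 65.94542694091797), 31.13982391357422)
[ 0.5085 -0.2195  0.1305]
```

Emit:
{"method": "drive_tool", "body": {"deltas": "-1 0 0 0.03 0;-1 0 0 0.06 0;-1 0 0 0.08 0;-1 0 0 0.089 0;-1 0 0 0.089 0;-1 0 0 0.089 0"}}

```text
t: 9.4
tool_pos: [0.5119, -0.2184, 0.0898]
tool_rot: [-0.282, 0.959, -0.0, 0.001]
force: [-0.1, 0.2, 0.8]
width: 0.0857
grasp_force: 0.0
```

Emit:
{"method": "drive_tool", "body": {"deltas": "-1 0.002 0 0.002 0;-1 0.002 0 0.002 0;0 0.002 0 0.002 0;0.5 0.002 0 0.002 0;1 0.002 0 0.002 0;1 0.002 0 0.002 0;1 0.002 0 0.002 0;1 0.002 0 0.002 0"}}

```text
t: 10.2
tool_pos: [0.5093, -0.219, 0.0874]
tool_rot: [-0.282, 0.959, 0.0, -0.0]
force: [-3.6, 1.4, 5.7]
width: 0.0421
grasp_force: 60.2
```

Run:
```python
from h import *
s=robot.observe();print(s["qpos"],s["tool_pos"],s["force"],s["moment"],s["width"],s["grasp_force"])
```

```text
[ 0.9935  0.3214 -0.7325  1.8358  0.2426  1.0762  2.3126] [ 0.5093 -0.219   0.0874] [-3.6027  1.4446  5.6596] [0.3624 0.641  0.0124] 0.04211703384532417 60.192081928253174
```

Emit:
{"method": "drive_tool", "body": {"deltas": "1 0 0 0.00007 4;1 0 0 0.00013 8;1 0 0 0.0002 12;1 0 0 0.00027 16;1 0 0 0.00033 20;1 0 0 0.0004 24;1 0 0 0.0004 24;1 0 0 0.0004 24"}}

```text
t: 11.0
tool_pos: [0.5091, -0.2184, 0.0869]
tool_rot: [-0.077, 0.997, 0.0, -0.001]
force: [-3.6, 3.0, 7.1]
width: 0.0421
grasp_force: 60.1
```

```bash
cat > st.py <<'E'
from h import *
from scipy.spatial.transform import Rotation as R
s=robot.observe();m=R.from_quat(s["tool_rot"]).as_matrix()
print("q7",s["qpos"][6],"pos",s["tool_pos"],"yaw",np.degrees(np.arctan2(m[1,0],m[0,0])),"F",s["force"],"M",s["moment"],s["width"],s["grasp_force"],"tau",s["tau"])
E
python3 st.py
```

```text
q7 1.9152520961627495 pos [ 0.5091 -0.2184  0.0869] yaw -171.22241566593542 F [-3.5974  2.9654  7.1366] M [ 0.5688  0.6852 -0.0626] 0.04208120076325145 60.10984539985657 tau [  0.4553 -35.9136  -4.4368 -27.1958   0.6064  -1.3413   0.0217]
```

Emit:
{"method": "drive_tool", "body": {"deltas": "1 0 0 0.00007 4;1 0 0 0.00013 8;1 0 0 0.0002 12;1 0 0 0.00027 16;1 0 0 0.00033 20;1 0 0 0.0004 24;1 0 0 0.0004 24;1 0 0 0.0004 24"}}

```text
t: 11.8
tool_pos: [0.5092, -0.2178, 0.0865]
tool_rot: [0.132, 0.991, 0.001, -0.001]
force: [-4.2, 3.5, 6.9]
width: 0.0421
grasp_force: 60.1
```

```bash
python3 st.py
```

```text
q7 1.5156129632325757 pos [ 0.5092 -0.2178  0.0865] yaw 164.79928726631644 F [-4.2154  3.5334  6.8992] M [ 0.7862  0.7678 -0.0406] 0.04214731470613396 60.11037290096283 tau [  1.0055 -36.3442  -3.214  -27.4406   0.897   -1.4648   0.0226]
```

Emit:
{"method": "drive_tool", "body": {"deltas": "1 0 0 0.00007 4;1 0 0 0.00013 8;1 0 0 0.0002 12;1 0 0 0.00027 16;1 0 0 0.00033 20;1 0 0 0.0004 24;1 0 0 0.00047 28;1 0 0 0.00047 28"}}

```text
t: 12.6
tool_pos: [0.5095, -0.2172, 0.086]
tool_rot: [0.369, 0.93, 0.001, -0.001]
force: [-2.0, 4.4, 6.8]
width: 0.0421
grasp_force: 60.1
```

```bash
python3 st.py
```

```text
q7 1.0456331269161936 pos [ 0.5095 -0.2172  0.086 ] yaw 136.7425873836908 F [-1.9844  4.4058  6.8391] M [ 0.9442  0.5764 -0.0333] 0.042146581750509074 60.09854078292847 tau [  1.6573 -37.0443  -1.8252 -27.4791   1.1818  -1.3211  -0.3419]
```

Emit:
{"method": "drive_tool", "body": {"deltas": "1 0 0 0.00005 3;1 0 0 0.0001 6;1 0 0 0.00015 9;1 0 0 0.0002 12;1 0 0 0.0002 12"}}

```text
t: 13.1
tool_pos: [0.5097, -0.217, 0.0859]
tool_rot: [0.463, 0.886, 0.001, -0.001]
force: [-2.3, 5.0, 6.0]
width: 0.0427
grasp_force: 60.1
```

```bash
python3 st.py
```

```text
q7 0.8445539870935717 pos [ 0.5097 -0.217   0.0859] yaw 124.77547361956931 F [-2.3037  5.0004  5.9594] M [ 1.0208  0.4612 -0.0818] 0.04271067226222616 60.088414549827576 tau [  1.9511 -37.3894  -1.3273 -27.4161   1.2988  -1.1679  -0.2432]
```

Emit:
{"method": "drive_tool", "body": {"deltas": "1 0 0 0.00007 4;1 0 0 0.00013 8;1 0 0 0.0002 12;1 0 0 0.00027 16;1 0 0 0.00033 20;1 0 0 0.00033 20"}}

```text
t: 13.7
tool_pos: [0.5102, -0.2168, 0.0857]
tool_rot: [0.61, 0.792, 0.001, -0.001]
force: [-1.4, 4.8, 6.0]
width: 0.0418
grasp_force: 60.1
```

```bash
python3 st.py
```

```text
q7 0.5078131482375371 pos [ 0.5102 -0.2168  0.0857] yaw 104.775709425181 F [-1.3583  4.7837  5.9748] M [ 1.0458  0.3199 -0.1135] 0.04179898589141833 60.06328225135803 tau [  2.2439 -37.6387  -0.5873 -27.0797   1.4553  -0.9464  -0.2692]
```

Emit:
{"method": "drive_tool", "body": {"deltas": "1 0 0 0.00007 4;1 0 0 0.00013 8;1 0 0 0.0002 12;1 0 0 0.00027 16;1 0 0 0.00027 16"}}

```text
t: 14.2
tool_pos: [0.5106, -0.2167, 0.0857]
tool_rot: [0.714, 0.7, 0.001, -0.0]
force: [-0.9, 6.0, 6.2]
width: 0.042
grasp_force: 60.1
```

```bash
python3 st.py
```

```text
q7 0.23862039220286305 pos [ 0.5106 -0.2167  0.0857] yaw 88.83241483057037 F [-0.8653  6.0399  6.2029] M [1.0838 0.2401 0.152 ] 0.04198247073261693 60.1209819316864 tau [  2.5968 -37.5069   0.088  -26.6227   1.3626  -0.8215  -0.5095]
```

Emit:
{"method": "drive_tool", "body": {"deltas": "1 0 0 0 3;1 0 0 0 6;1 0 0 0 8;1 0 0 0 8;1 0 0 0 8"}}

```text
t: 14.7
tool_pos: [0.5108, -0.2167, 0.0856]
tool_rot: [0.761, 0.649, 0.001, -0.0]
force: [-0.1, 4.9, 6.4]
width: 0.0423
grasp_force: 60.1
```

```bash
python3 st.py
```

```text
q7 0.10530976472051469 pos [ 0.5108 -0.2167  0.0856] yaw 80.9367961640317 F [-0.0764  4.9393  6.4432] M [1.0403 0.0775 0.3034] 0.04226303448825989 60.08063614368439 tau [  2.8709 -37.7862   0.3752 -26.5162   1.2899  -0.6289  -0.3198]
```

Emit:
{"method": "drive_tool", "body": {"deltas": "1 0 0 0 3;1 0 0 0 6;1 0 0 0 8;1 0 0 0 8"}}

```text
t: 15.1
tool_pos: [0.5111, -0.2168, 0.0857]
tool_rot: [0.804, 0.594, 0.001, -0.0]
force: [0.3, 5.5, 5.8]
width: 0.0421
grasp_force: 60.0
```

```bash
python3 st.py
```

```text
q7 -0.030107570523379333 pos [ 0.5111 -0.2168  0.0857] yaw 72.93034023386727 F [0.2872 5.4824 5.8409] M [0.9936 0.0405 0.4761] 0.04209512783714974 60.036152601242065 tau [  2.9485 -38.0997   0.6056 -26.4075   1.1812  -0.4313  -0.6223]
```

Emit:
{"method": "drive_tool", "body": {"deltas": "1 0 0 0 0;1 0 0 0 0"}}

```text
t: 15.3
tool_pos: [0.511, -0.2168, 0.0856]
tool_rot: [0.804, 0.595, 0.001, -0.0]
force: [1.4, 4.7, 5.6]
width: 0.042
grasp_force: 60.0
```

```bash
python3 st.py
```

```text
q7 -0.029482877545346012 pos [ 0.511  -0.2168  0.0856] yaw 72.95827970719282 F [1.447  4.7156 5.6035] M [ 1.0389 -0.0151  0.3549] 0.04201379464829081 60.038668513298035 tau [  3.0096 -38.0824   0.608  -26.4041   1.2163  -0.4315  -0.4189]
```

Emit:
{"method": "drive_tool", "body": {"deltas": "1 0 0 0 3;1 0 0 0 6;1 0 0 0 8;1 0 0 0 8;1 0 0 0 8;1 0 0 0 8"}}

```text
t: 15.9
tool_pos: [0.5112, -0.2169, 0.0857]
tool_rot: [0.843, 0.537, 0.002, 0.0]
force: [0.2, 5.7, 5.1]
width: 0.0419
grasp_force: 60.0
```

```bash
python3 st.py
```

```text
q7 -0.16404373510743958 pos [ 0.5112 -0.2169  0.0857] yaw 64.98598064455629 F [0.1855 5.6597 5.0766] M [ 1.1417 -0.1089  0.5254] 0.04187857812446503 60.04349112510681 tau [  3.5312 -38.1207   1.2837 -26.0713   1.3657  -0.2191  -0.5209]
```

Emit:
{"method": "drive_tool", "body": {"deltas": "1 0 0 0 0;1 0 0 0 0"}}

```text
t: 16.1
tool_pos: [0.5112, -0.2169, 0.0856]
tool_rot: [0.843, 0.537, 0.002, -0.0]
force: [1.0, 6.0, 5.1]
width: 0.0418
grasp_force: 60.0
```

```bash
python3 st.py
```

```text
q7 -0.16401683199159522 pos [ 0.5112 -0.2169  0.0856] yaw 64.99263005908578 F [1.042  5.9638 5.1447] M [ 1.0756 -0.1513  0.5811] 0.04175921599851707 60.04370927810669 tau [  3.5498 -38.1177   1.2899 -26.0716   1.3675  -0.2192  -0.5216]
```

Emit:
{"method": "drive_tool", "body": {"deltas": "-1 0 0 0 0;-1 0 0 0 0;-1 0 0 0 0;-1 0 0 0 0;-1 0 0 0 0;-1 0 0 -0.02 0;-1 0 0 -0.06 0;-1 0 0 -0.1 0"}}

```text
t: 16.9
tool_pos: [0.5087, -0.2192, 0.1851]
tool_rot: [0.845, 0.535, -0.001, -0.001]
force: [0.6, -1.1, -0.2]
width: 0.0852
grasp_force: 0.0
```

Emit:
{"method": "drive_tool", "body": {"deltas": "-1 0 0 -0.02 0;-1 0 0 -0.02 0;-1 0 0 -0.02 0"}}

```text
t: 17.2
tool_pos: [0.5093, -0.2195, 0.2047]
tool_rot: [0.845, 0.535, -0.0, 0.0]
force: [0.2, -0.3, -1.3]
width: 0.0855
grasp_force: 0.0
```

Run:
```python
from h import *
import cv2
s=robot.observe();print(s["tool_pos"],s["force"],s["moment"])
b=cams.snapshot("wrist")[...,::-1]
cv2.imwrite("pics/w3.png",b)
```

```text
[ 0.5093 -0.2195  0.2047] [ 0.1833 -0.3137 -1.2694] [-0.0182 -0.02   -0.0486]
```

View pics/w3.png

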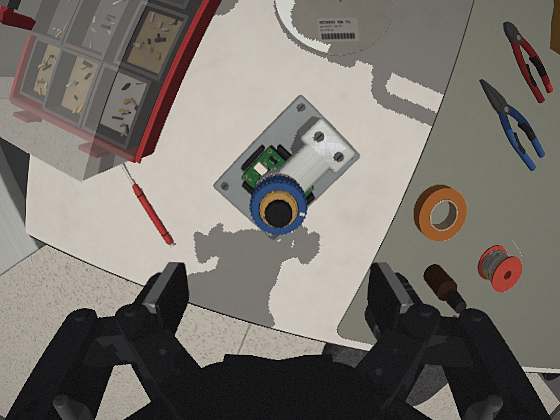

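The hand is clear, the nut and head (278,213) sit on the fixture, and the board and bystanders are in place. The moment baseline is −0.05, so the nut was tightened to about 0.55–0.6 N m.

```bash
python3 -c "
from rig import job
print(job.close_job())"
```

```text
the job is handed in; nothing more can be done
None
```

I handed the job in at about 17 s: the foot is pressed on the board (about 10 N at most), the lock nut is tightened to about 0.55–0.6 N m, and the arm is clear. These forces are my estimates from the wrist readings, and the hand-in returned no verdict.

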